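Load the bottle carrier in order

ROBOT

A 7-joint arm with a two-finger parallel gripper is mounted at the origin on a cart in front of the work surface, level with it; the furniture and walls round the work are solid. World frame = base frame: x ahead of the robot, y to its left, z up, the work surface at z = 0. Lengths are in mm, angles in rad, forces in N, time in s.
With the tool pointing down it reaches from about 400 to 875 mm from the base axis. Payload 4.4 kg.
Tool frame: the origin (TCP) lies at the very end of the fingers, on their centre line; the grasp point (between the pads) lies 19 mm behind it (ctrl.grasp_offset is the distance from the TCP to the grasp point, in mm); z points along the fingers, y is the line along which they close (so a half turn about z gives the same grasp; the last joint's range is limited). The gripper opens to 85 mm and grips with 20 to 120 N. Pads are 22 mm wide; open, the fingers measure 114 mm over their backs; the gripper's body (76 mm by 85 mm) begins 54 mm behind the grasp point. The pads swing forward as they close: fully open they stand 13 mm farther back than shut.
Start: joints at [1.135, 0.628, 0.038, 1.517, -0.027, 0.996, -0.02], TCP at [234.958, -606.063, 193.613] pointing down, gripper open.
Joint ranges: [-3.06, 3.06], [-0.37, 2.12], [-1.25, 1.32], [0.18, 2.47], [-1.1, 4.24], [0.23, 1.98], [-2.94, 2.94]. Speed limits (rad/s): [2.57, 2.57, 3.14, 3.14, 3.14, 3.14, 3.14].

INTERFACE

Orientations are given as [roll, pitch, yaw] about the fixed x, y, z axes, in that order (R = Rz(yaw) Ry(pitch) Rx(roll)).
In Python, from cell import status, cams, ctrl gives the robot as it stands.
- The arm moves only by the tool move_arm, never from a script. Its argument "plan" is a list of rows, each a list of 3 entries, a list of its own where there are three numbers: the shift along the world's x, y, z in mm, then the turn, a rotation vector about the world's x, y, z in degrees, then the opening, from 0 (shut) to 1 (fully open). In form: [[[x, y, z], [wx, wy, wz], gripper], ...]. A call has 1 to 10 rows; each row shifts and turns the commanded pose from where the row before left it; what a row does not reach is not made up. A row lasts 1/8 s, in which the tool goes at most 62.5 mm and 10.7 degrees, less where a joint would pass 70% of its speed; a pose out of reach is approached as far as the arm can. A call with a gripper value outside its range is refused whole. The fingers move at their own pace and stop on an object; the grip force is fixed at half the most. Time passes only in rows, so rows that do not move let the fingers close. It gives the time, the measured TCP pose, the force, the opening and the grip force at its end, in the units of the state.
- status.read_state(): the state, without advancing time (a new reading comes with each control period).
- cams.get_image(name): name is "side" or "top" or "wrist"; returns the picture (384x512x3 uint8, blue, green, red); there is no depth.
- cams.camera_params(name): a dict with "K" (3x3 intrinsics, pixels), "pose" (4x4, takes a point from camera to world coordinates); the wrist camera has in their place "tool_from_camera" (4x4, takes a point from camera to tool coordinates, whose origin is the TCP and whose axes are the flange's). Camera axes: x right, y down, z forward; pixel columns grow to the right and rows downward; lengths in mm; the calibration is good to about 2 mm. A picture is of the moment at which its call begins: read the wrist's pose just before it. camera_params takes no time and is no camera call.
- ctrl.finish_job(): hands the job in; it is judged then, once.
The state is a dict: "clock": time; "qpos": joint angles; "qd": joint speeds; "tau": joint torques, N m; "eef_pos": TCP position; "tool_rot": TCP orientation; "force": force on the tool from outside, world axes, zero at the start; "torque": the same for the moment, N m; "width": finger opening in mm; "gripper_force": force on a finger pad.
Only numpy, scipy, OpenCV 4.12 (cv2) and the standard library are available. Lean on these libraries where they do the work, as an engineer would, in place of code of your own. Each camera call takes 0.05 s, during which the arm holds its last target. There are 200 camera calls.

TASK

Load the bottle carrier in its numbered order: first stand the small bottle in the pocket marked with one pip, and only then stand the medium bottle in the middle pocket, marked with two pips. Set each down upright on the pocket floor without dropping it, leave the three-pip pocket empty, and leave the beaker standing where it is.

Things in the scene. Friction and masses are not known exactly. Their poses are not given: they have to be found in the camera images.
- carrier: Grey open bottle carrier fixed to the bench, 98 x 286 x 45 mm. Origin: centre of its underside. Three square pockets in a row along its y axis, 90 mm wide inside, walls 4 mm, floor 4 mm above the bench. Centres: one pip y = +94 mm (left end seen from the robot), two pips y = 0, three pips y = -94 mm, all x = 0. The black pips are on a 28 mm ledge on its -x side, towards the robot.
- small_bottle_mid (a point): Centre, half-way up, of the small bottle: a round lab bottle with screw cap, 56 mm in diameter, 108 mm tall, about 0.18 kg. Its underside is 54 mm below this point. The cap, 46 mm in diameter, takes up the top 28 mm (26 to 54 mm above this point): grasp it there, from above. z is its upright axis; yaw does not matter.
- medium_bottle_mid (a point): Centre, half-way up, of the medium bottle: the same make, 70 mm in diameter, 146 mm tall, about 0.35 kg. Its underside is 73 mm below this point. The cap, 52 mm in diameter, takes up the top 28 mm (45 to 73 mm above this point): grasp it there. z is its upright axis. (A larger bottle, 86 x 182 mm, stands farther back and is not used.)
- glass_beaker_mid (a point): Centre, half-way up, of the open clear beaker, 69 mm in diameter, 86 mm tall, not to be disturbed. It and the two bottles stand in three spots to the right of the carrier, in any arrangement, at least 105 mm apart from centre to centre.
There are look-alikes about, which are no part of the job. What is shaped like the part that bears medium_bottle_mid but purple is not meant.

How it is judged (in metres and radians):
On the way, in this order (a step that is already met when the one before it is completed fails the run):
1. the small bottle stands released in the one-pip pocket, with the medium bottle not yet in its pocket (x of small_bottle_mid in the frame of carrier between -0.022 and 0.022 m and y of small_bottle_mid in the frame of carrier between 0.072 and 0.116 m and z of small_bottle_mid in the frame of carrier below 0.066 m and angle between small_bottle_mid's own z axis and vertical below 0.15 rad and contact force between small_bottle and the fingers below 0.1 N and not (x of medium_bottle_mid in the frame of carrier between -0.022 and 0.022 m and y of medium_bottle_mid in the frame of carrier between -0.022 and 0.022 m and z of medium_bottle_mid in the frame of carrier below 0.085 m and angle between medium_bottle_mid's own z axis and vertical below 0.15 rad)), for 0.2 s.
2. the medium bottle stands released in the two-pip pocket (x of medium_bottle_mid in the frame of carrier between -0.022 and 0.022 m and y of medium_bottle_mid in the frame of carrier between -0.022 and 0.022 m and z of medium_bottle_mid in the frame of carrier below 0.085 m and angle between medium_bottle_mid's own z axis and vertical below 0.15 rad and contact force between medium_bottle and the fingers below 0.1 N), for 0.2 s.
At the end, for the whole second after the job is handed in: The small bottle stands in the one-pip pocket and the medium bottle in the two-pip pocket: released, upright within 0.15 rad, within 22 mm of the pocket centre along each side, underside less than 12 mm above the bench. The beaker stands upright within 40 mm of its start (all of step 2 and x of small_bottle_mid in the frame of carrier between -0.022 and 0.022 m and y of small_bottle_mid in the frame of carrier between 0.072 and 0.116 m and z of small_bottle_mid in the frame of carrier below 0.066 m and angle between small_bottle_mid's own z axis and vertical below 0.15 rad and contact force between small_bottle and the fingers below 0.1 N and distance of glass_beaker_mid from where it was at the start of the episode below 0.04 m and angle between glass_beaker_mid's own z axis and vertical below 0.2 rad); the robot touches nothing.
It fails at once if the small bottle is dropped (falls free faster than 0.9 m/s, about 4 cm) (linear speed of small_bottle above 0.9 m/s and contact force between small_bottle and the fingers below 0.1 N).
It fails at once if the medium bottle is dropped (falls free faster than 0.9 m/s, about 4 cm) (linear speed of medium_bottle above 0.9 m/s and contact force between medium_bottle and the fingers below 0.1 N).
It fails at once if the beaker is knocked away (more than 40 mm) (distance of glass_beaker_mid from where it was at the start of the episode above 0.04 m).
It also fails if it takes over 64 s, if anything falls off the work surface, if the arm or the gripper's body presses on something with over 40 N, if the wrist force passes 120 N, or if a joint passes its speed limit or range.

## Working session

There is one attempt and no reset: what is moved stays moved. The work goes in short steps, Python scripts to look and compute and a tool call to move; the robot and the scene stay as the last step left them, time stands still between calls to the robot, and variables do not carry over. Pictures are saved under pics/ and viewed, at most 10 in all, crops included, and the job is handed in when it is done.

Besides the shell and the picture viewer there is one more tool, called after "Emit:" as name([rows], argument=value, ...), one row to a line, values as JSON. move_arm: Moves the arm, as the interface text tells. Its arguments: {"type":"object","properties":{"plan":{"type":"array","items":{"type":"array"}}},"required":["plan"]}

```bash
mkdir -p pics; python3 - <<'E'
from cell import status,cams,ctrl
import cv2,numpy as np
s=status.read_state();print(s['clock'],s['eef_pos'],s['tool_rot'],s['width'])
ims=[cams.get_image(n) for n in("top","side")]
cv2.imwrite('pics/top0.png',ims[0]);cv2.imwrite('pics/side0.png',ims[1])
for n in("top","side"):
  p=cams.camera_params(n);print(n,np.round(p['K'],1).tolist(),np.round(p['pose'],3).tolist())
E
```

```text
0.0 [ 234.68698103 -605.42653828  192.70352058] [-3.13974683e+00  3.17439334e-05  3.69776216e-01] 85.09781312567128
top [[437.1, 0.0, 248.3], [0.0, 437.1, 183.9], [0.0, 0.0, 1.0]] [[-0.337, -0.914, 0.227, 157.04], [-0.941, 0.326, -0.086, -31.568], [0.005, -0.243, -0.97, 1523.524], [0.0, 0.0, 0.0, 1.0]]
side [[468.0, 0.0, 256.9], [0.0, 468.0, 198.7], [0.0, 0.0, 1.0]] [[-0.984, -0.072, 0.165, 217.654], [-0.18, 0.389, -0.904, 1509.826], [0.001, -0.918, -0.395, 807.069], [0.0, 0.0, 0.0, 1.0]]
```

View pics/top0.png

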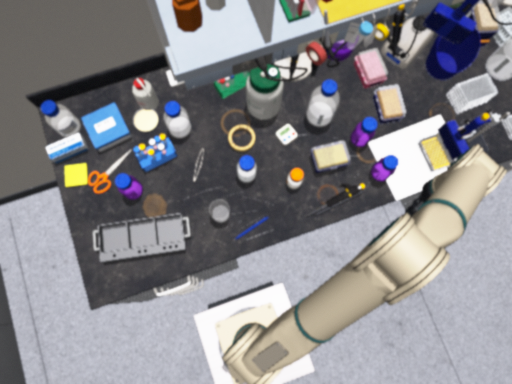

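View pics/side0.png

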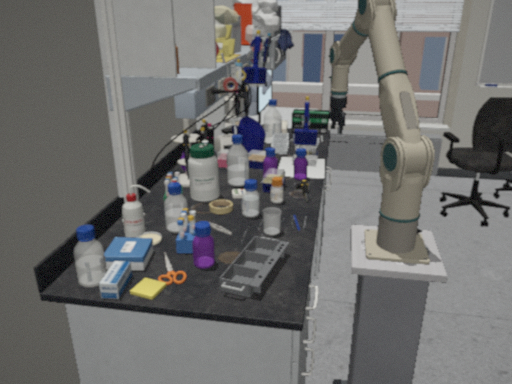

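Bottle candidates in the top view:
- Clear with blue cap (246,165): fits the medium bottle.
- Orange cap (295,178): fits the small bottle.
- Beaker (220,211).
- Larger blue-capped clear bottles at (178,118), (325,100) and (60,115), farther back.
- Purple bottles at (130,185), (365,130) and (385,167): excluded by colour.

The carrier is around (142,238). I'll measure these and check them in one crop.

```bash
cat > h.py <<'E'
import cv2,numpy as np
from cell import status,cams,ctrl
from scipy.spatial.transform import Rotation as R
def ray(n,u,v,z,pose=None):
  p=cams.camera_params(n);T=p['pose'] if pose is None else pose
  d=T[:3,:3]@np.linalg.solve(p['K'],[u,v,1.]);o=T[:3,3]
  return o+d*(z-o[2])/d[2]
def wpose():
  s=status.read_state();T=np.eye(4);T[:3,:3]=R.from_euler('xyz',s['tool_rot']).as_matrix();T[:3,3]=s['eef_pos']
  return T@cams.camera_params('wrist')['tool_from_camera']
def blobs(im,lo,hi,amin=20):
  m=cv2.inRange(cv2.cvtColor(im,cv2.COLOR_BGR2HSV),lo,hi)
  n,l,st,c=cv2.connectedComponentsWithStats(m)
  return [(c[i].round(1),st[i]) for i in range(1,n) if st[i][4]>=amin]
E
python3 - <<'E'
from h import *
t=cv2.imread('pics/top0.png');s=cv2.imread('pics/side0.png')
for nm,lo,hi in(('blue',(105,120,60),(122,255,255)),('orange',(5,130,120),(18,255,255))):
  for n,im in(('top',t),('side',s)):
    for c,st in blobs(im,lo,hi):
      print(nm,n,c,st[:5], [ray(n,*c,z)[:2].round().tolist() for z in((168,132) if nm=='blue' else (94,))])
print('beaker rim',ray('top',220,207,86),'base',ray('top',220,213,0))
a=cv2.resize(t[120:280,80:330],None,fx=3.1,fy=3.1,interpolation=2);b=cv2.resize(s[160:300,180:330],None,fx=3.1,fy=3.1)
cv2.imwrite('pics/c1.png',a[:,:775])
E
```

```text
blue top [454.8  39.5] [ 426    0   56   75 2057] [[721.0, -1008.0], [736.0, -1033.0]]
blue top [392.7  57.8] [387  53  12  10  35] [[729.0, -773.0], [744.0, -793.0]]
blue top [329.   86.7] [322  79  16  17 220] [[702.0, -525.0], [716.0, -538.0]]
blue top [ 48.8 107.3] [ 40  99  18  17 235] [[945.0, 385.0], [966.0, 397.0]]
blue top [172.  107.9] [164 100  16  17 211] [[806.0, -1.0], [823.0, 0.0]]
blue top [104.9 125.4] [ 81 102  49  47 298] [[820.0, 226.0], [838.0, 233.0]]
blue top [369.2 124.2] [362 116  16  17 213] [[531.0, -599.0], [541.0, -614.0]]
blue top [474.9 124.1] [465 117  25  17 162] [[414.0, -930.0], [421.0, -954.0]]
blue top [456.9 136.9] [446 120  23  35 351] [[393.0, -853.0], [400.0, -875.0]]
blue top [156.8 139.1] [154 135   8   9  26] [[717.0, 79.0], [732.0, 82.0]]
blue top [155.2 156.8] [133 137  44  35 617] [[661.0, 101.0], [674.0, 105.0]]
blue top [ 69.1 148.6] [ 50 142  32  17  81] [[781.0, 357.0], [798.0, 367.0]]
blue top [ 71.2 155.8] [ 57 150  29  13  43] [[755.0, 357.0], [771.0, 367.0]]
blue top [246.4 161.9] [239 154  16  17 201] [[545.0, -171.0], [555.0, -
[... 1237 characters left out ...]
 [ 76 224  19  17 261] [[938.0, 390.0], [979.0, 327.0]]
blue side [140.  254.7] [126 243  25  21  83] [[726.0, 483.0], [755.0, 426.0]]
orange top [185.   5.] [173   0  25  10 143] [[1222.0, -169.0]]
orange top [484.6  40.8] [481  40   9   3  22] [[710.0, -1162.0]]
orange top [296.7 173.5] [290 167  14  14  66] [[470.0, -326.0]]
orange top [ 98.8 181.5] [ 88 170  24  24 348] [[668.0, 313.0]]
orange side [243.8  18. ] [234   3  18  42 364] [[4066.0, -16805.0]]
orange side [276.6 181.1] [272 177  10   9  82] [[467.0, -319.0]]
orange side [172.8 277. ] [158 271  29  14 224] [[646.0, 463.0]]
beaker rim [449.84666458 -43.73489047  86.        ] base [ 4.46945003e+02 -3.75101819e+01  2.27373675e-13]
```

View pics/c1.png

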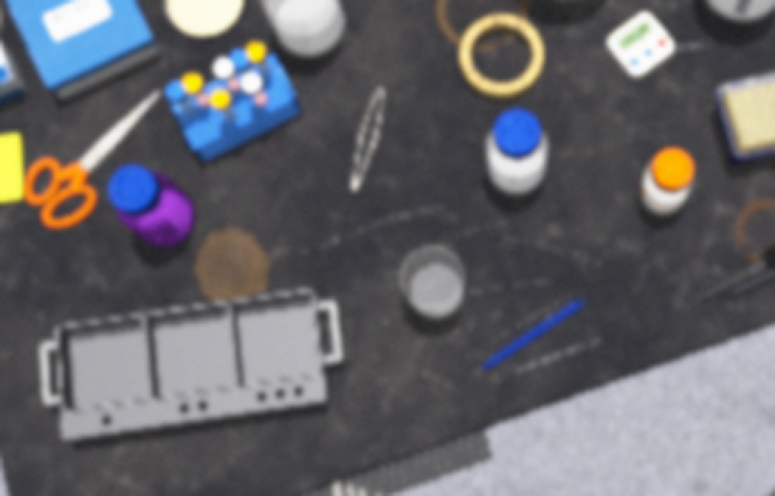

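The crop shows one clear blue-capped bottle of medium size. Both views agree at z=132, about (553,-174). The orange-capped small bottle is at about (468,-322), the beaker at (448,-42), and the purple bottle is ruled out. The pips confirm that the one-pip pocket is the left one in the crop. I'm moving above the small bottle.

Emit:
move_arm([
  [[20, 25, 0], [0, 0, 0], 1],
  [[35, 42, 0], [0, 0, 0], 1],
  [[40, 49, 0], [0, 0, 0], 1],
  [[40, 49, 0], [0, 0, 0], 1],
  [[40, 49, 0], [0, 0, 0], 1],
  [[38, 45, 0], [0, 0, 0], 1],
  [[20, 24, 0], [0, 0, 0], 1],
  [[0, 0, 0], [0, 0, 0], 1],
  [[0, 0, 0], [0, 0, 0], 1],
])

```text
clock: 1.23
eef_pos: [465.5, -325.7, 193.3]
tool_rot: [3.142, 0.001, 0.369]
force: [-0.5, 0.4, -1.1]
width: 85.3
gripper_force: 0.0
```

```bash
python3 - <<'E'
from h import *
s=status.read_state();print(s['clock'],s['eef_pos'],s['tool_rot'])
T=wpose();im=cams.get_image('wrist');cv2.imwrite('pics/w1.png',im)
for c,st in blobs(im,(5,130,100),(18,255,255),200):
  print(c,st,ray('wrist',*c,108,T))
t=cams.get_image('top')
for u,v in((60,325),(312,290)): print(ray('top',80+u/3.1,120+v/3.1,45))
for u,v in((62,440),(326,403)): print(ray('top',80+u/3.1,120+v/3.1,0))
E
```

```text
1.225 [ 465.50719422 -325.74368117  193.34167307] [3.14151749e+00 1.29912527e-03 3.68761266e-01]
[252.1 190.8] [230 163  47  49 601] [ 464.9224222  -321.63262329  108.        ]
[537.67531137 362.16319522  45.        ]
[481.9065161   90.22576255  45.        ]
[424.16306345 405.35197384   0.        ]
[364.58190062 117.81154185   0.        ]
```

View pics/w1.png

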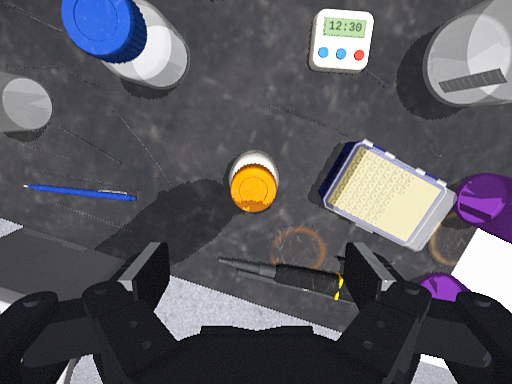

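The wrist view shows the orange cap at (253,188), directly in line. The measured centre is about (466,-322), so I descend and grip.

Emit:
move_arm([
  [[0.5, 4, -20], [0, 0, 0], 1],
  [[0, 0, -35], [0, 0, 0], 1],
  [[0, 0, -35], [0, 0, 0], 1],
  [[0, 0, -20], [0, 0, 0], 1],
  [[0, 0, -7], [0, 0, 0], 1],
  [[0, 0, 0], [0, 0, 0], 0],
  [[0, 0, 0], [0, 0, 0], 0],
  [[0, 0, 0], [0, 0, 0], 0],
  [[0, 0, 0], [0, 0, 0], 0],
  [[0, 0, 0], [0, 0, 0], 0],
])

```text
clock: 2.58
eef_pos: [467.2, -320.8, 76.9]
tool_rot: [3.141, -0.0, 0.37]
force: [0.1, 0.5, -0.4]
width: -0.0
gripper_force: 0.0
```

Width 0 means the grip missed. I need to look.

```bash
python3 - <<'E'
from h import *
im=cams.get_image('wrist');t=cams.get_image('top');s=cams.get_image('side')
for n,i in(('top',t),('side',s)):
  for c,st in blobs(i,(5,130,120),(18,255,255)): print(n,c,st,ray(n,*c,94))
a=cv2.resize(t[120:250,190:340],(450,390));b=cv2.resize(s[150:260,230:330],(350,390))
cv2.imwrite('pics/x2.png',np.vstack([np.hstack([a,b]),cv2.resize(im,(800,210*1))[:210]]))
E
```

```text
top [184.7   4.8] [173   0  25  10 152] [1223.69470536 -167.81799903   94.        ]
top [484.5  40.8] [481  40   9   3  21] [  710.43213846 -1161.78851581    94.        ]
top [ 98.9 181.6] [ 88 170  24  24 348] [667.8190412  312.47844549  94.        ]
side [243.8  18.1] [234   3  18  42 365] [  4047.17130258 -16715.69170022     94.        ]
side [276.5 181.5] [272 177  10   9  74] [ 467.07913735 -314.47632822   94.        ]
side [172.9 277. ] [158 271  29  14 222] [645.57933602 463.30951833  94.        ]
```

View pics/x2.png

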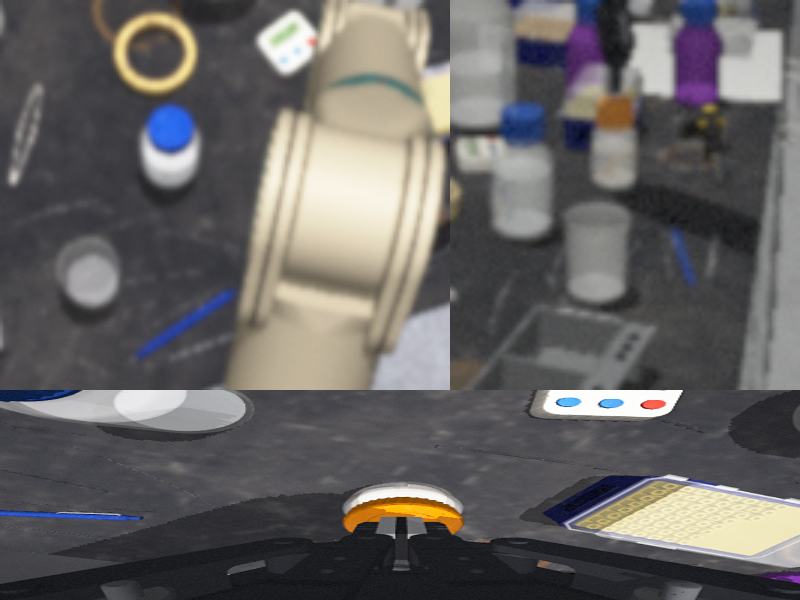

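```bash
python3 - <<'E'
from h import *
p=cams.camera_params('wrist');print(p['K'].round(1).tolist(),p['tool_from_camera'].round(3).tolist())
T=wpose();print(T.round(3).tolist())
im=cams.get_image('wrist')
for c,st in blobs(im,(5,130,60),(18,255,255),60): print(c,st)
P=np.linalg.inv(T)
for z in(0,54,80,108):
  q=P@[467,-321,z,1];print(z,(p['K']@q[:3]/q[2]).round(),q[2])
cv2.imwrite('pics/w3.png',im[130:330,130:390].repeat(3,0).repeat(3,1))
E
```

```text
[[291.9, 0.0, 256.4], [0.0, 291.9, 198.1], [0.0, 0.0, 1.0]] [[0.0, -0.965, -0.26, 65.955], [1.0, 0.0, -0.0, 0.065], [0.0, -0.26, 0.965, -181.439], [0.0, 0.0, 0.0, 1.0]]
[[0.362, -0.9, -0.243, 528.57], [-0.932, -0.349, -0.094, -296.989], [-0.0, 0.26, -0.966, 258.107], [0.0, 0.0, 0.0, 1.0]]
[255.4 224.4] [ 219  196   78   68 2155]
0 [257. 194.   1.] 266.41096672705675
54 [257. 213.   1.] 214.27379842472016
80 [257. 225.   1.] 189.1707173902618
108 [257. 243.   1.] 162.13663012238356
```

View pics/w3.png

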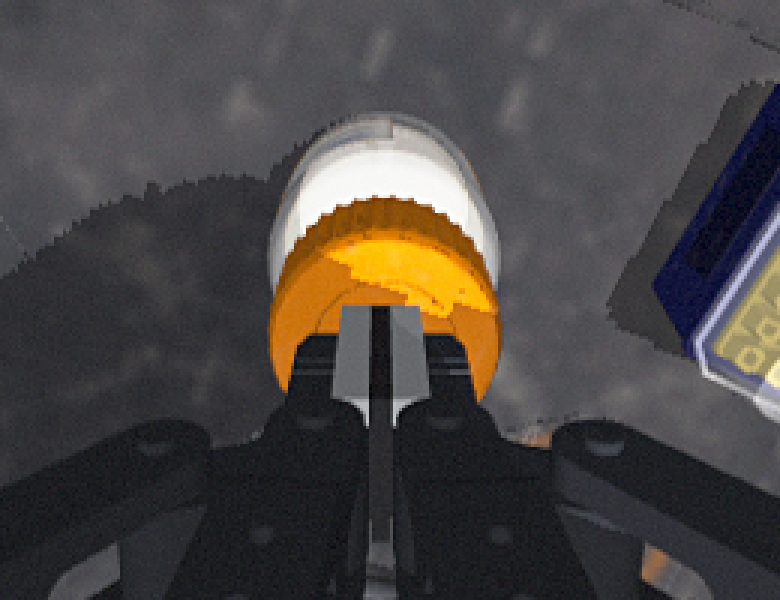

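The shut fingertips appear drawn above the cap. They project at about z=118, although the reported TCP is z=77. In the first wrist view the open tips also sat about 40 to 50 mm nearer the camera than the TCP. So the real fingertips end about 40 mm short of the reported TCP. I'll open, go lower and regrip, which stays safe in either case.

Emit:
move_arm([
  [[0, 0, 0], [0, 0, 0], 1],
  [[0, 0, 0], [0, 0, 0], 1],
  [[0, 0, 0], [0, 0, 0], 1],
  [[0, 0, 0], [0, 0, 0], 1],
  [[0, 0, -10], [0, 0, 0], 1],
  [[0, 0, -10], [0, 0, 0], 1],
  [[0, 0, -10], [0, 0, 0], 1],
  [[0, 0, 0], [0, 0, 0], 1],
])

```text
clock: 3.78
eef_pos: [466.2, -320.3, 45.3]
tool_rot: [-3.14, 0.001, 0.37]
force: [-0.3, 0.9, -0.1]
width: 85.3
gripper_force: 0.0
```

```bash
python3 - <<'E'
from h import *
s=status.read_state();print(s['clock'],s['eef_pos'],s['force'],s['width'])
im=cams.get_image('wrist');sd=cams.get_image('side')
b=cv2.resize(sd[110:230,230:330],(400,480),interpolation=2)
cv2.imwrite('pics/w4.png',np.hstack([im[100:384,80:440],cv2.resize(b,(240,284))]).repeat(1,0))
E
```

```text
3.775 [ 466.18117324 -320.28980064   45.34866555] [-0.3059515   0.86251825 -0.12336881] 85.28046795547905
```

View pics/w4.png

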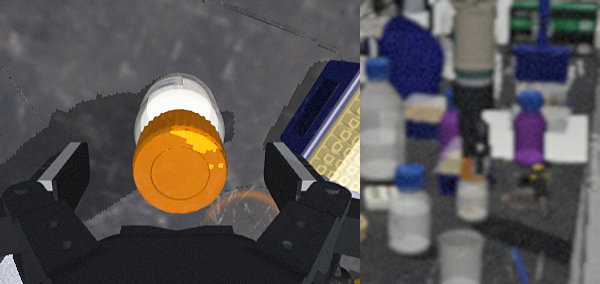

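The cap sits centred between the open fingers, but the tips are only just level with its top. I go lower by 14 mm and close.

Emit:
move_arm([
  [[0, 0, -5], [0, 0, 0], 1],
  [[0, 0, -5], [0, 0, 0], 1],
  [[0, 0, -4], [0, 0, 0], 1],
  [[0, 0, 0], [0, 0, 0], 0],
  [[0, 0, 0], [0, 0, 0], 0],
  [[0, 0, 0], [0, 0, 0], 0],
  [[0, 0, 0], [0, 0, 0], 0],
  [[0, 0, 0], [0, 0, 0], 0],
])

```text
clock: 4.88
eef_pos: [467.2, -321.0, 32.9]
tool_rot: [3.141, -0.0, 0.37]
force: [-0.8, -1.3, 4.2]
width: 44.5
gripper_force: 60.8
```

The cap is held (44.5 mm, 61 N). I lift it high and carry it over the beaker towards the carrier.

Emit:
move_arm([
  [[0, 0, 10], [0, 0, 0], 0],
  [[0, 0, 25], [0, 0, 0], 0],
  [[0, 0, 40], [0, 0, 0], 0],
  [[0, 0, 45], [0, 0, 0], 0],
  [[0, 15, 27], [0, 0, 0], 0],
  [[1, 32, 5], [0, 0, 0], 0],
  [[1, 45, 0], [0, 0, 0], 0],
  [[1, 50, 0], [0, 0, 0], 0],
  [[1, 50, 0], [0, 0, 0], 0],
  [[1, 50, 0], [0, 0, 0], 0],
])

```text
clock: 6.12
eef_pos: [471.7, -77.2, 184.9]
tool_rot: [-3.142, -0.0, 0.37]
force: [0.1, 0.3, -0.7]
width: 44.3
gripper_force: 61.5
```

Emit:
move_arm([
  [[2, 50, 0], [0, 0, 0], 0],
  [[2, 50, 0], [0, 0, 0], 0],
  [[2, 50, 0], [0, 0, 0], 0],
  [[2, 50, 0], [0, 0, 0], 0],
  [[2, 50, 0], [0, 0, 0], 0],
  [[0, 35, 0], [0, 0, 0], 0],
  [[0, 15, 0], [0, 0, 0], 0],
  [[0, 0, 0], [0, 0, 0], 0],
  [[0, 0, 0], [0, 0, 0], 0],
])

```text
clock: 7.25
eef_pos: [482.2, 218.8, 184.6]
tool_rot: [3.14, 0.001, 0.367]
force: [0.2, -0.0, -2.1]
width: 44.5
gripper_force: 61.6
```

```bash
python3 - <<'E'
from h import *
s=status.read_state();print(s['clock'],s['eef_pos'],s['force'],s['width'],s['qpos'].round(2) if hasattr(s['qpos'],'round') else s['qpos'])
T=wpose();np.save('T5.npy',T)
im=cams.get_image('wrist');cv2.imwrite('pics/w5.png',im)
cv2.imwrite('pics/w5v.png',cv2.resize(im,(768,576)))
E
```

```text
7.25 [482.15794438 218.78883053 184.56684546] [ 0.20684626 -0.01779757 -2.07146335] 44.52063917878364 [-0.47  0.47 -0.01  1.86  0.01  0.81 -1.69]
```

View pics/w5v.png

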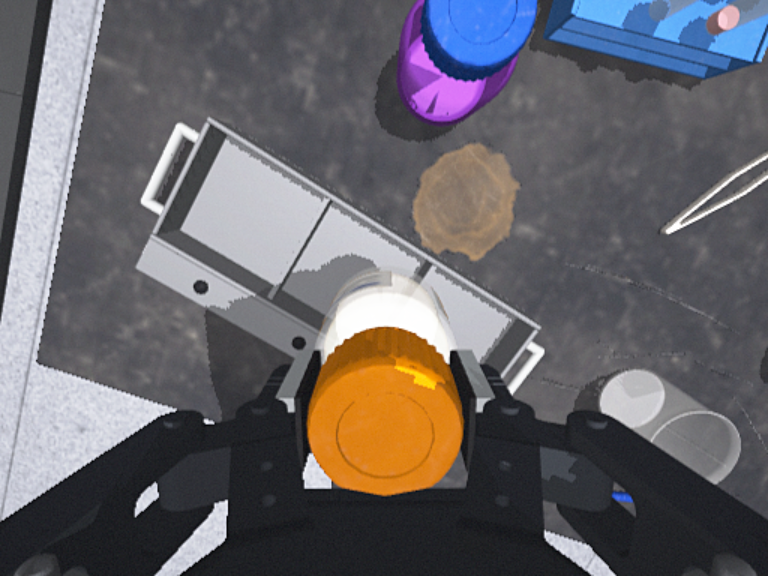

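The wrist view shows the one-pip pocket at the upper left, around (250,215) in view pixels, and the bottle hanging straight. I cast the carrier corners to positions.

```bash
python3 - <<'E'
from h import *
T=np.load('T5.npy')
f=lambda u,v,z:ray('wrist',u/1.5,v/1.5,z,T)[:2]
a=f(209,118,45);b=f(541,326,45);d=(a-b);L=np.linalg.norm(d);d/=L;x=np.array([d[1],-d[0]])
print('yaw',np.arctan2(x[1],x[0]),'L',L,'centre',(a+b)/2-49*x,'p1',(a+b)/2-49*x+94*d)
q=[f(*p,4) for p in((232,135),(327,200),(270,297),(157,234))];print(np.round(q))
print('cap held', ray('wrist',256,437/1.5,230,T))
E
```

```text
yaw -0.18954465069096735 L 283.9160274944858 centre [463.23685111 238.55810542] p1 [480.94755283 330.87457765]
[[532. 365.]
 [512. 280.]
 [417. 299.]
 [435. 402.]]
cap held [461.78242478 211.20573593 230.        ]
```

Emit:
move_arm([
  [[0, 20, 0], [0, 0, 0], 0],
  [[0, 35, 0], [0, 0, 0], 0],
  [[0, 35, 0], [0, 0, 0], 0],
  [[0, 17, -5], [0, 0, 0], 0],
  [[0, 5, -20], [0, 0, 0], 0],
  [[0, 0, -40], [0, 0, 0], 0],
  [[0, 0, -40], [0, 0, 0], 0],
  [[0, 0, -20], [0, 0, 0], 0],
  [[0, 0, -10], [0, 0, 0], 0],
  [[0, 0, 0], [0, 0, 0], 0],
])

```text
clock: 8.55
eef_pos: [481.9, 332.8, 49.2]
tool_rot: [3.141, 0.001, 0.369]
force: [0.7, 1.3, -1.7]
width: 44.5
gripper_force: 61.6
```

Emit:
move_arm([
  [[0, 0, -5], [0, 0, 0], 0],
  [[0, 0, -3], [0, 0, 0], 0],
  [[0, 0, -2], [0, 0, 0], 0],
  [[0, 0, -1], [0, 0, 0], 0],
  [[0, 0, 0], [0, 0, 0], 0],
])

```text
clock: 9.18
eef_pos: [482.0, 333.2, 38.6]
tool_rot: [3.142, -0.0, 0.37]
force: [-0.2, -0.5, -1.7]
width: 44.2
gripper_force: 61.6
```

Emit:
move_arm([
  [[0, 0, -1], [0, 0, 0], 0],
  [[0, 0, -1], [0, 0, 0], 0],
  [[0, 0, 0], [0, 0, 0], 0],
])

```text
clock: 9.55
eef_pos: [482.2, 333.3, 37.0]
tool_rot: [-3.141, -0.001, 0.37]
force: [0.0, -0.4, 2.3]
width: 44.7
gripper_force: 62.0
```

Contact with the floor. I release and lift, then cross to the medium bottle.

Emit:
move_arm([
  [[0, 0, 0], [0, 0, 0], 1],
  [[0, 0, 0], [0, 0, 0], 1],
  [[0, 0, 0], [0, 0, 0], 1],
  [[0, 0, 0], [0, 0, 0], 1],
  [[0, 0, 10], [0, 0, 0], 1],
  [[0, 0, 25], [0, 0, 0], 1],
  [[0, 0, 40], [0, 0, 0], 1],
  [[0, 0, 40], [0, 0, 0], 1],
  [[0, -20, 30], [0, 0, 0], 1],
  [[0, -30, 5], [0, 0, 0], 1],
])

```text
clock: 10.8
eef_pos: [483.4, 284.6, 189.8]
tool_rot: [-3.14, -0.006, 0.372]
force: [1.0, -0.5, -0.2]
width: 85.6
gripper_force: 0.0
```

```bash
python3 - <<'E'
from h import *
s=status.read_state();print(s['clock'],s['eef_pos'],s['width'])
T=wpose();im=cams.get_image('wrist')
for c,st in blobs(im,(5,130,60),(18,255,255),200): print('cap',c,st,ray('wrist',st[0]+st[2]/2,st[1]+st[3]/2,112,T))
E
```

```text
10.8 [483.35952849 284.59695608 189.80719512] 85.56786309942551
cap [283.5  10.6] [256   0  58  18 246] [631.32285666 318.3219102  112.        ]
cap [212.7 179.6] [185 152  49  50 516] [482.9492455  330.04331152 112.        ]
```

Emit:
move_arm([
  [[5, -50, 0], [0, 0, 0], 1],
  [[8, -55, 0], [0, 0, 0], 1],
  [[8, -55, 0], [0, 0, 0], 1],
  [[8, -55, 0], [0, 0, 0], 1],
  [[8, -55, 0], [0, 0, 0], 1],
  [[8, -55, 0], [0, 0, 0], 1],
  [[8, -55, 0], [0, 0, 0], 1],
  [[8, -45, 0], [0, 0, 0], 1],
  [[7, -22, 0], [0, 0, 0], 1],
  [[3, -10, 0], [0, 0, 0], 1],
])

```text
clock: 12.1
eef_pos: [553.4, -174.0, 186.7]
tool_rot: [-3.141, -0.0, 0.369]
force: [0.0, -0.4, 0.2]
width: 85.6
gripper_force: 0.0
```

Emit:
move_arm([
  [[0, 0, 0], [0, 0, 0], 1],
  [[0, 0, 0], [0, 0, 0], 1],
])

```text
clock: 12.35
eef_pos: [553.1, -171.4, 186.6]
tool_rot: [-3.14, -0.0, 0.373]
force: [-0.2, -0.3, 0.2]
width: 85.7
gripper_force: 0.0
```

```bash
python3 - <<'E'
from h import *
s=status.read_state();print(s['clock'],s['eef_pos'],s['width'])
T=wpose();im=cams.get_image('wrist');cv2.imwrite('pics/w6.png',im)
for c,st in blobs(im,(105,120,60),(122,255,255),300): print('cap',c,st,ray('wrist',st[0]+st[2]/2,st[1]+st[3]/2,140,T))
E
```

```text
12.35 [ 553.0935554  -171.44362485  186.59139093] 85.73157141613127
cap [257.1 204.7] [ 227  172   62   65 3121] [ 552.62597107 -172.9610142   140.        ]
cap [424.  262.8] [402 246  45  39 565] [ 553.96302258 -326.6347168   140.        ]
cap [193.3 290.6] [165 285  59  12 355] [ 457.8288706 -149.7695238  140.       ]
```

The small bottle stands at about (483,330), close to the pocket centre. The medium cap is at (552.6,-173). I descend and grip.

Emit:
move_arm([
  [[0, -1, -20], [0, 0, 0], 1],
  [[0, 0, -35], [0, 0, 0], 1],
  [[0, 0, -30], [0, 0, 0], 1],
  [[0, 0, -20], [0, 0, 0], 1],
  [[0, 0, -10], [0, 0, 0], 1],
  [[0, 0, 0], [0, 0, 0], 0],
  [[0, 0, 0], [0, 0, 0], 0],
  [[0, 0, 0], [0, 0, 0], 0],
  [[0, 0, 0], [0, 0, 0], 0],
  [[0, 0, 0], [0, 0, 0], 0],
])

```text
clock: 13.65
eef_pos: [553.8, -174.5, 72.8]
tool_rot: [3.141, -0.002, 0.37]
force: [-0.1, 1.8, 6.2]
width: 50.5
gripper_force: 62.0
```

Held (50.5 mm, 62 N). I lift and carry it to the middle pocket, about (464,239).

Emit:
move_arm([
  [[0, 0, 10], [0, 0, 0], 0],
  [[0, 0, 25], [0, 0, 0], 0],
  [[0, 0, 40], [0, 0, 0], 0],
  [[0, 0, 40], [0, 0, 0], 0],
  [[0, 0, 30], [0, 0, 0], 0],
  [[-3, 15, 5], [0, 0, 0], 0],
  [[-7, 32, 0], [0, 0, 0], 0],
  [[-10, 45, 0], [0, 0, 0], 0],
  [[-10, 48, 0], [0, 0, 0], 0],
  [[-10, 48, 0], [0, 0, 0], 0],
])

```text
clock: 14.9
eef_pos: [510.7, 15.6, 220.1]
tool_rot: [-3.14, 0.003, 0.37]
force: [0.7, 0.1, -3.0]
width: 50.5
gripper_force: 63.3
```

Emit:
move_arm([
  [[-10, 48, 0], [0, 0, 0], 0],
  [[-10, 48, 0], [0, 0, 0], 0],
  [[-10, 48, 0], [0, 0, 0], 0],
  [[-10, 40, 0], [0, 0, 0], 0],
  [[-7, 28, 0], [0, 0, 0], 0],
  [[-3, 13, 0], [0, 0, 0], 0],
  [[0, 0, 0], [0, 0, 0], 0],
  [[0, 0, 0], [0, 0, 0], 0],
])

```text
clock: 15.9
eef_pos: [463.2, 236.3, 221.2]
tool_rot: [3.14, 0.001, 0.368]
force: [0.3, -0.5, -4.0]
width: 50.4
gripper_force: 63.3
```

```bash
python3 - <<'E'
from h import *
s=status.read_state();print(s['clock'],s['eef_pos'],s['force'],s['width'])
T=wpose();np.save('T7.npy',T)
im=cams.get_image('wrist');cv2.imwrite('pics/w7v.png',cv2.resize(im,(768,576)))
E
```

```text
15.9 [463.23177013 236.27042275 221.23494083] [ 0.29747798 -0.53667375 -3.99913487] 50.440682447237094
```

View pics/w7v.png

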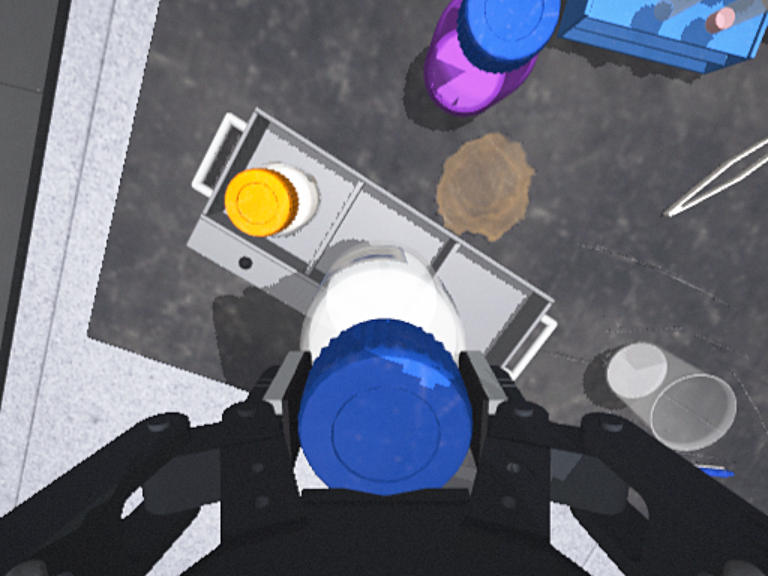

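The small bottle stands upright in the one-pip pocket, the medium bottle hangs straight, and the beaker is untouched. A quick recheck of the carrier centre from the corners (258,108) and (552,298).

```bash
python3 - <<'E'
from h import *
T=np.load('T7.npy')
f=lambda u,v,z:ray('wrist',u/1.5,v/1.5,z,T)[:2]
a=f(258,108,45);b=f(552,298,45);d=(a-b);L=np.linalg.norm(d);d/=L;x=np.array([d[1],-d[0]])
print(L,'centre',(a+b)/2-49*x)
E
```

```text
280.6702592571859 centre [463.64472006 239.54152796]
```

Emit:
move_arm([
  [[0.5, 3, -20], [0, 0, 0], 0],
  [[0, 0, -35], [0, 0, 0], 0],
  [[0, 0, -35], [0, 0, 0], 0],
  [[0, 0, -25], [0, 0, 0], 0],
  [[0, 0, -15], [0, 0, 0], 0],
  [[0, 0, -8], [0, 0, 0], 0],
  [[0, 0, -3], [0, 0, 0], 0],
  [[0, 0, -1], [0, 0, 0], 0],
  [[0, 0, 0], [0, 0, 0], 0],
])

```text
clock: 17.08
eef_pos: [463.9, 241.4, 80.2]
tool_rot: [-3.141, -0.001, 0.37]
force: [-0.5, -0.0, -3.4]
width: 50.0
gripper_force: 63.3
```

Emit:
move_arm([
  [[0, -1, -1], [0, 0, 0], 0],
  [[0, 0, -1], [0, 0, 0], 0],
  [[0, 0, -1], [0, 0, 0], 0],
  [[0, 0, -0.5], [0, 0, 0], 0],
  [[0, 0, 0], [0, 0, 0], 0],
])

```text
clock: 17.7
eef_pos: [463.8, 240.4, 76.8]
tool_rot: [-3.142, -0.001, 0.37]
force: [-1.4, 0.6, 4.3]
width: 49.9
gripper_force: 64.3
```

Floor contact. I release and rise.

Emit:
move_arm([
  [[0, 0, 0], [0, 0, 0], 1],
  [[0, 0, 0], [0, 0, 0], 1],
  [[0, 0, 0], [0, 0, 0], 1],
  [[0, 0, 0], [0, 0, 0], 1],
  [[0, 0, 10], [0, 0, 0], 1],
  [[0, 0, 25], [0, 0, 0], 1],
  [[0, 0, 40], [0, 0, 0], 1],
  [[0, 0, 40], [0, 0, 0], 1],
  [[0, 0, 25], [0, 0, 0], 1],
  [[0, 0, 0], [0, 0, 0], 1],
])

```text
clock: 18.95
eef_pos: [464.9, 241.0, 218.7]
tool_rot: [-3.141, -0.005, 0.37]
force: [-0.1, -0.6, 0.0]
width: 85.4
gripper_force: 0.0
```

```bash
python3 - <<'E'
from h import *
s=status.read_state();print(s['clock'],s['eef_pos'],s['width'],s['force'])
T=wpose();im=cams.get_image('wrist')
cv2.imwrite('pics/w8.png',im)
for c,st in blobs(im,(105,120,60),(122,255,255),1500): print('blue',c,st,ray('wrist',st[0]+st[2]/2,st[1]+st[3]/2,145,T))
for c,st in blobs(im,(5,130,60),(18,255,255),200): print('or',c,st,ray('wrist',st[0]+st[2]/2,st[1]+st[3]/2,112,T))
E
```

```text
18.95 [464.8985127  240.96400308 218.65471327] 85.36639995015467 [-0.05295006 -0.55477353  0.03218788]
blue [402.2  24.7] [ 310    0  202   54 7051] [635.61861529 177.31249801 145.        ]
blue [253.8 197.3] [ 227  168   55   58 2480] [462.87172221 242.08955555 145.        ]
or [192.5 135.6] [168 116  35  46 265] [484.81639291 322.59569073 112.        ]
```

View pics/w8.png

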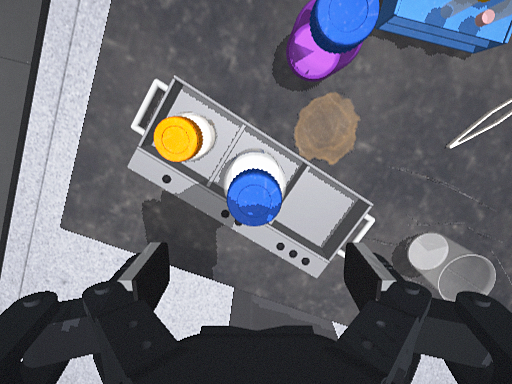

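The wrist view shows the orange cap (178,138) in the one-pip pocket and the blue cap (254,197) in the middle pocket, both upright. The three-pip pocket is empty, the beaker is standing, and the gripper is clear. I'm handing in.

```bash
python3 -c "
from cell import ctrl
print(ctrl.finish_job())"
```

```text
the job is handed in; nothing more can be done
None
```

I handed the job in at about 19 s, but it returned no verdict: the last picture showed the small bottle upright in the one-pip pocket, the medium bottle upright in the two-pip pocket, the three-pip pocket empty and the beaker still standing; the first grasp closed above the small bottle's cap and was redone lower.

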